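# Sweep the stone chips off the fossil board

## Task

Clear the fossil preparation board: with the fingertips, gently sweep the three loose stone chips over the board's edge into the empty metal chip tray beside it, so that all three end up lying in the tray. Only push them along the board; do not pinch them, press on them hard or pick them up. Leave the rock block and the glue bottle standing where they are, and let neither the robot nor any chip touch the finds box with the fossils on the other side.

Things in the scene. Friction and masses are not known exactly. Their poses are not given: they have to be found in the camera images.
- board: fixed plywood work board, a slab 280 mm (its x) by 200 mm (its y) and 40 mm thick on the bench; origin: centre of its underside, top surface 40 mm above the origin, no rim. Turned up to 0.3 rad about the vertical. The trays stand against its two 280 mm sides, at its own +y and -y
- tray: chip tray: fixed, empty open aluminium tray, walls and floor 4 mm thick, 280 x 108 mm, 26 mm high (origin: centre of its underside), on the bench along a 280 mm side of the board, 2 mm from it; rim 14 mm below the board's top, so things swept over that edge drop into it. At the board's +y or -y side. Its x axis is parallel to the board's x axis
- finds_box: finds box: fixed open cardboard box with three compartments, each with a spiral fossil on grey padding, all below its rim; 240 x 108 mm, 34 mm high, 2 mm from the board, on the other side of it from the chip tray. Origin: centre of its underside. Must not be touched
- chip1: loose dark grey stone chip, an irregular angular flake about 30 x 26 mm lying flat, 18 mm high, 15 to 31 g, any yaw; origin: the centre of the lump (so 9.0 mm above the surface it lies flat on). Slides when pushed low down
- chip2: loose dark grey stone chip, an irregular angular flake about 26 x 24 mm lying flat, 20 mm high, 14 to 28 g, any yaw; origin: the centre of the lump (so 10.0 mm above the surface it lies flat on). Slides when pushed low down
- chip3: loose dark grey stone chip, an irregular angular flake about 31 x 21 mm lying flat, 17 mm high, 12 to 26 g, any yaw; origin: the centre of the lump (so 8.5 mm above the surface it lies flat on). Slides when pushed low down
- block: grey rock block with a spiral fossil on top, about 62 x 58 mm and 60 mm high, loose (0.35 kg), standing on the far (+x) third of the board, at least 65 mm in the board's x from the centre of any chip; origin: centre of its underside. To be left alone
- glue: small white glue bottle with a red cap, 24 mm across and 55 mm high, loose and light (25 g), standing upright beside the rock block on the far third of the board; origin: centre of its underside. To be left alone

How it is judged:
At the end, for the whole second after the job is handed in: all three chips at rest inside the chip tray (centres between its walls and below the board's top); the block and the glue bottle within 10 mm of where they stood, the bottle upright (x of chip1 in the frame of tray between -0.138 and 0.138 m and y of chip1 in the frame of tray between -0.049 and 0.049 m and z of chip1 in the frame of tray between 0 and 0.036 m and linear speed of each of chip1, chip2, chip3 below 0.02 m/s and x of chip2 in the frame of tray between -0.138 and 0.138 m and y of chip2 in the frame of tray between -0.049 and 0.049 m and z of chip2 in the frame of tray between 0 and 0.036 m and x of chip3 in the frame of tray between -0.138 and 0.138 m and y of chip3 in the frame of tray between -0.049 and 0.049 m and z of chip3 in the frame of tray between 0 and 0.036 m and distance of each of block, glue from where it was at the start of the episode below 0.01 m and angle between glue's own z axis and vertical below 0.2 rad); the robot touches nothing.
It fails at once if a chip is picked up: its centre rises more than about 16 mm above where it lies on the board (height (world z) of any of chip1, chip2, chip3 above 0.066 m).
It fails at once if a chip is pinched or pressed hard by the fingers (over 25 N) (contact force between the fingers and chip1 above 25 N or contact force between the fingers and chip2 above 25 N or contact force between the fingers and chip3 above 25 N).
It fails at once if the rock block or the glue bottle is moved by over 10 mm or the bottle tipped (distance of any of block, glue from where it was at the start of the episode above 0.01 m or angle between glue's own z axis and vertical above 0.2 rad).
It fails at once if a chip or the robot touches the finds box (contact force between any of chip1, chip2, chip3 and finds_box above 0.02 N or contact force between any of the arm, the fingers and finds_box above 1 N).
It also fails if it takes over 58 s, if anything falls off the work surface, if the arm or the gripper's body presses on something with over 40 N, if the wrist force passes 120 N, or if a joint passes its speed limit or range.

## Robot

A 7-joint arm with a two-finger parallel gripper is mounted at the origin on the work surface. World frame = base frame: x ahead of the robot, y to its left, z up, the work surface at z = 0. Lengths are in m, angles in rad, forces in N, time in s.
With the tool pointing down it reaches from about 0.35 to 0.9 m from the base axis. Payload 8.1 kg.
Tool frame: the origin (TCP) lies midway between the tips of the shut fingers; the grasp point (between the pads) lies behind it (arm.tcp_to_grasp is the z of the grasp point in the tool frame, in m); z points along the fingers, y is the line along which they close (so a half turn about z gives the same grasp; the last joint's range is limited). The gripper opens to 92 mm and grips with 3 to 60 N. Pads are 19 mm wide; open, the fingers measure 130 mm over their backs; the gripper's body (75 mm by 190 mm) begins 47 mm behind the grasp point.
Start: joints at [1.208, 0.434, 0.025, 1.573, -0.012, 1.134, -0.075], TCP at [0.161, -0.604, 0.227] pointing down, gripper open.
Joint ranges: [-2.62, 2.62], [-0.44, 2.09], [-1.27, 1.32], [0.08, 2.57], [-1.32, 4.46], [0.12, 2], [-2.74, 2.74]. Speed limits (rad/s): [2.22, 2.22, 3.01, 3.01, 3.14, 3.14, 3.14].

## Interface

Orientations are given as a rotation vector (axis times angle).
In Python, from cell import readout, vision, arm gives the robot as it stands.
- The arm moves only by the tool carry_out, never from a script. Its argument "increments" is one flat list of numbers, 6 for each row, row after row: the shift along the world's x, y, z in mm, then the turn, a rotation vector about the world's x, y, z in rad. In form: [tx, ty, tz, wx, wy, wz, tx, ty, tz, wx, wy, wz, ...]. A call has 1 to 20 rows; each row shifts and turns the commanded pose from where the row before left it; what a row does not reach is not made up. A row lasts 1/8 s, in which the tool goes at most 62.5 mm and 10.7 degrees, less where a joint would pass 70% of its speed; a pose out of reach is approached as far as the arm can. A call with a gripper value outside its range is refused whole. "grip" is the closure, from 0 (fully open) to 1 (shut), set as the call begins (left out, the last holds). The fingers move at their own pace and stop on an object; "newtons" is the grip in N (left out, the last holds). Time passes only in rows, so rows that do not move let the fingers close. It gives the time, the measured TCP pose, the force, the opening and the grip force at its end, in the units of the state.
- readout.observe(): the state, without advancing time (a new reading comes with each control period).
- vision.get_image(name): name is "side" or "top" or "wrist"; returns the picture (420x560x3 uint8, red, green, blue); there is no depth.
- vision.calibration(name): a dict with "fov_y" (degrees; the focal length in pixels is half the picture's height over the tangent of half this angle, whatever the lens; pixels are square), "cx", "cy" (the principal point, pixels), "pose" (4x4, takes a point from camera to world coordinates). Camera axes: x right, y up, looking along -z (the intrinsics and any distortion apply to the point x, -y, -z); pixel columns grow to the right and rows downward; lengths in m; the calibration is good to about 2 mm. The wrist camera is an equidistant fisheye: a pixel r from the principal point sees the ray r / f radians off the axis. A picture is of the moment at which its call begins: read the wrist's pose just before it. calibration takes no time and is no camera call; for the wrist camera it gives the pose at the moment of the call.
- arm.sign_off(): hands the job in; it is judged then, once.
The state is a dict: "clock": time; "joints": joint angles; "dq": joint speeds; "joint_efforts": joint torques, N m; "position": TCP position; "ee_rot": TCP orientation; "force": force on the tool from outside, world axes, zero at the start; "ft_torque": the same for the moment, N m; "width": opening from 0.0 (shut) to 1.0 (fully open); "gripper_force": force on a finger pad.
Only numpy, scipy, OpenCV 4.12 (cv2) and the standard library are available. Lean on these libraries where they do the work, as an engineer would, in place of code of your own. Each camera call takes 0.05 s, during which the arm holds its last target. There are 200 camera calls.

## Working session

There is one attempt and no reset: what is moved stays moved. The work goes in short steps, Python scripts to look and compute and a tool call to move; the robot and the scene stay as the last step left them, time stands still between calls to the robot, and variables do not carry over. Pictures are saved under pics/ and viewed, at most 10 in all, crops included, and the job is handed in when it is done.

Besides the shell and the picture viewer there is one more tool, called after "Call:" as name(argument=value, ...) on one line, values as JSON. carry_out: Moves the arm, as the interface text tells. Its arguments: {"type":"object","properties":{"increments":{"type":"array","items":{"type":"number"}},"grip":{"type":"number"},"newtons":{"type":"number"}},"required":["increments"]}

```bash
mkdir -p pics; ls
python3 - <<'E'
from cell import readout, vision, arm
import cv2
s=readout.observe(); print(s['clock'],s['position'],s['ee_rot'],s['width'],arm.tcp_to_grasp)
a=vision.get_image("top"); b=vision.get_image("side")
cv2.imwrite("pics/top0.png",a[:,:,::-1]); cv2.imwrite("pics/side0.png",b[:,:,::-1])
for n in("top","side"): print(vision.calibration(n))
E
```

```text
pics
0.0 [ 0.16034838 -0.60353322  0.2259445 ] [-3.11358893e+00 -4.06586669e-01  5.45464884e-04] 1.001256520016724 -0.0188
{'fov_y': 52.91878253121397, 'cx': 275.12724630563076, 'cy': 218.05226269434772, 'pose': array([[ 0.00585689,  0.99754013, -0.06985256,  0.55501432],
       [-0.99994664,  0.00643677,  0.00807937,  0.02598372],
       [ 0.00850912,  0.06980151,  0.99752461,  0.7905402 ],
       [ 0.        ,  0.        ,  0.        ,  1.        ]])}
{'fov_y': 42.252095674194024, 'cx': 283.6449297906664, 'cy': 202.09103419194486, 'pose': array([[ 0.9256487 ,  0.23592283, -0.29582917,  0.35954555],
       [-0.37837374,  0.57135912, -0.72827335, -0.55649966],
       [-0.00279162,  0.78605927,  0.61814483,  0.57599941],
       [ 0.        ,  0.        ,  0.        ,  1.        ]])}
```

View pics/top0.png

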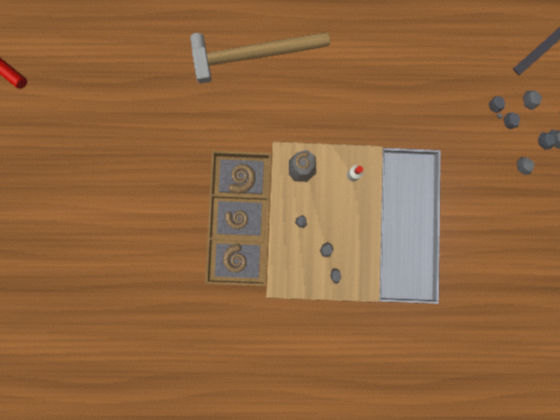

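View pics/side0.png

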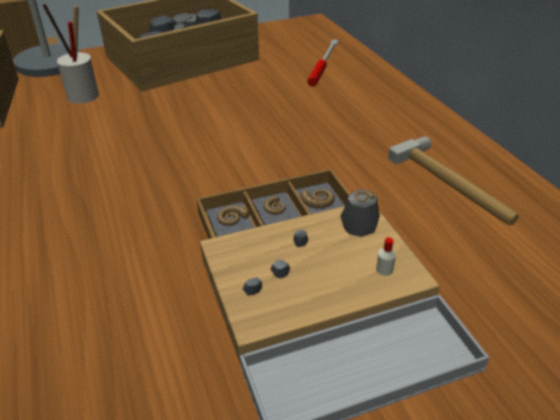

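The top view shows the tray at the right (world -y), the chips at about (301,221), (327,250) and (336,275), the block at (302,165) and the glue at (355,172). The board corners are (273,142), (383,147), (379,300) and (267,297).

```bash
cat > h.py <<'E'
import numpy as np, cv2
from cell import readout, vision, arm
def ray(n,u,v,z,c=None):
    c=c or vision.calibration(n); f=210/np.tan(np.radians(c['fov_y']/2)); P=c['pose']
    d=P[:3,:3]@np.array([(u-c['cx'])/f,-(v-c['cy'])/f,-1]); o=P[:3,3]
    return (o+d*(z-o[2])/d[2])[:2]
def blobs(n,img,z,box):
    x0,y0,x1,y1=box
    hsv=cv2.cvtColor(img,cv2.COLOR_RGB2HSV)
    m=((hsv[...,2]<125)&(hsv[...,1]<90)).astype(np.uint8)
    k=np.zeros_like(m);k[y0:y1,x0:x1]=m[y0:y1,x0:x1]
    k_,l,st,ce=cv2.connectedComponentsWithStats(k)
    return [(st[i,4],ce[i].round(1),ray(n,*ce[i],z).round(4)) for i in range(1,k_) if st[i,4]>25]
E
python3 - <<'E'
from h import *
a=cv2.imread("pics/top0.png")[:,:,::-1].copy(); b=cv2.imread("pics/side0.png")[:,:,::-1].copy()
for r in blobs("top",a,.05,(266,140,384,300)): print(r)
for r in blobs("side",b,.05,(205,215,430,320)): print(r)
hsv=cv2.cvtColor(a,cv2.COLOR_RGB2HSV)
m=((hsv[...,1]<130)&(hsv[...,2]>140)).astype(np.uint8)
c=np.array([ray("top",u,v,.04) for u,v in [(273,142),(383,147),(379,300),(267,297)]]);print(c.round(4), c.mean(0),np.linalg.norm(np.diff(c,axis=0),axis=1))
t=np.array([ray("top",u,v,.026) for u,v in [(384,150),(440,150),(438,302),(380,301)]]);print(t.round(4),np.linalg.norm(np.diff(t,axis=0),axis=1))
print('glue',ray("top",352,176,.04),ray("top",359,169,.055))
E
```

```text
(np.int32(582), array([302.1, 167.2]), array([ 0.6977, -0.0275]))
(np.int32(99), array([300.9, 221.3]), array([ 0.6015, -0.0254]))
(np.int32(138), array([326.2, 249.5]), array([ 0.5523, -0.0699]))
(np.int32(119), array([335.3, 275.3]), array([ 0.5074, -0.0856]))
(np.int32(518), array([229.3, 224.9]), array([0.5158, 0.0433]))
(np.int32(232), array([275.2, 217.9]), array([0.5849, 0.0323]))
(np.int32(633), array([359.7, 223.6]), array([ 0.6964, -0.028 ]))
(np.int32(180), array([300.1, 237.7]), array([ 0.6018, -0.0229]))
(np.int32(253), array([385., 266.]), array([ 0.6856, -0.1197]))
(np.int32(221), array([280. , 268.9]), array([ 0.5514, -0.0703]))
(np.int32(228), array([252.2, 286.2]), array([ 0.5059, -0.0859]))
(np.int32(667), array([401.1, 310.6]), array([ 0.6639, -0.1954]))
[[ 0.7452  0.0246]
 [ 0.7376 -0.1744]
 [ 0.4639 -0.1641]
 [ 0.4682  0.0334]] [ 0.6037494  -0.07013662] [0.19912219 0.2738973  0.1975046 ]
[[ 0.7355 -0.1799]
 [ 0.7363 -0.2834]
 [ 0.4592 -0.2738]
 [ 0.4605 -0.1694]] [0.10346434 0.27723809 0.10445424]
glue [ 0.68427924 -0.1179106 ] [ 0.69425866 -0.12749435]
```

Call:
carry_out(increments=[25, 39, 0, 0, 0, 0.091, 25, 39, 0, 0, 0, 0.091, 25, 39, 0, 0, 0, 0.091, 25, 39, 0, 0, 0, 0.091, 25, 39, 0, 0, 0, 0.091, 25, 39, 0, 0, 0, 0.091, 25, 39, 0, 0, 0, 0.091, 25, 39, 0, 0, 0, 0.091, 25, 39, 0, 0, 0, 0.091, 25, 39, 0, 0, 0, 0.091, 25, 39, 0, 0, 0, 0.091, 25, 39, 0, 0, 0, 0.091, 25, 39, 0, 0, 0, 0.091, 25, 39, 0, 0, 0, 0.091, 0, 0, -30, 0, 0, 0, 0, 0, -30, 0, 0, 0, 0, 0, -30, 0, 0, 0, 0, 0, 0, 0, 0, 0, 0, 0, 0, 0, 0, 0], grip=0.93, newtons=10)

```text
clock: 2.48
position: [0.511, -0.0579, 0.1376]
ee_rot: [2.262, 2.18, 0.001]
force: [0.3, -0.0, -0.4]
width: 0.069
gripper_force: 0.0
```

Run:
```python
from h import *
from scipy.spatial.transform import Rotation as R
s=readout.observe(); print(s['clock'],s['position'],s['joints'].round(2) if hasattr(s['joints'],'round') else s['joints'],s['width'],s['force'])
print(R.from_rotvec(s['ee_rot']).as_matrix().round(3))
b=vision.get_image("side"); cv2.imwrite("pics/side1.png",b[:,:,::-1])
```

```text
2.475 [ 0.51097886 -0.05794835  0.13760229] [ 0.39  0.41 -0.5   1.92  0.25  0.88 -0.27] 0.06884997942412367 [ 0.34171842 -0.03037293 -0.36410269]
[[ 0.037  0.999  0.001]
 [ 0.999 -0.037  0.   ]
 [ 0.     0.001 -1.   ]]
```

View pics/side1.png

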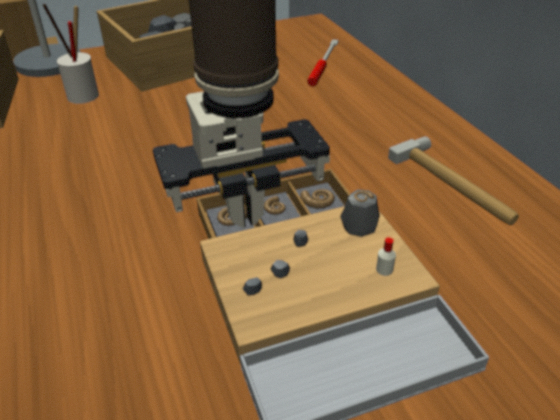

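The side view shows the gripper over the board with its end posts hanging down at about (180,205) and (320,178). I'll check how high they hang before sweeping near the block.

```bash
cat >> h.py <<'E'
def proj(n,p):
    c=vision.calibration(n); f=210/np.tan(np.radians(c['fov_y']/2)); P=c['pose']
    q=P[:3,:3].T@(np.array(p)-P[:3,3]); return (c['cx']+f*q[0]/-q[2]).round(1),(c['cy']-f*q[1]/-q[2]).round(1)
E
python3 - <<'E'
from h import *
t=np.array([.511,-.058,.1376])
for d in (-.095,-.085,-.013,0,.013,.085,.095):
  for z in (0,.05,.066,.08): print(d,z,proj("side",t+[d,-.037*d,z]))
a=cv2.imread("pics/side1.png")[130:250,150:350]; cv2.imwrite("pics/c1.png",cv2.resize(a,(800,480),interpolation=cv2.INTER_CUBIC))
E
```

```text
-0.095 0 (np.float64(170.1), np.float64(239.1))
-0.095 0.05 (np.float64(164.4), np.float64(206.6))
-0.095 0.066 (np.float64(162.4), np.float64(195.5))
-0.095 0.08 (np.float64(160.6), np.float64(185.5))
-0.085 0 (np.float64(178.4), np.float64(237.1))
-0.085 0.05 (np.float64(173.0), np.float64(204.7))
-0.085 0.066 (np.float64(171.2), np.float64(193.6))
-0.085 0.08 (np.float64(169.6), np.float64(183.7))
-0.013 0 (np.float64(235.8), np.float64(223.7))
-0.013 0.05 (np.float64(233.4), np.float64(191.6))
-0.013 0.066 (np.float64(232.6), np.float64(180.6))
-0.013 0.08 (np.float64(231.9), np.float64(170.8))
0 0 (np.float64(245.9), np.float64(221.3))
0 0.05 (np.float64(243.9), np.float64(189.3))
0 0.066 (np.float64(243.3), np.float64(178.4))
0 0.08 (np.float64(242.7), np.float64(168.6))
0.013 0 (np.float64(255.8), np.float64(219.0))
0.013 0.05 (np.float64(254.3), np.float64(187.0))
0.013 0.066 (np.float64(253.8), np.float64(176.2))
0.013 0.08 (np.float64(253.4), np.float64(166.3))
0.085 0 (np.float64(308.9), np.float64(206.6))
0.085 0.05 (np.float64(310.0), np.float64(174.9))
0.085 0.066 (np.float64(310.4), np.float64(164.2))
0.085 0.08 (np.float64(310.7), np.float64(154.5))
0.095 0 (np.float64(316.1), np.float64(204.9))
0.095 0.05 (np.float64(317.5), np.float64(173.3))
0.095 0.066 (np.float64(317.9), np.float64(162.6))
0.095 0.08 (np.float64(318.4), np.float64(152.9))
```

View pics/c1.png

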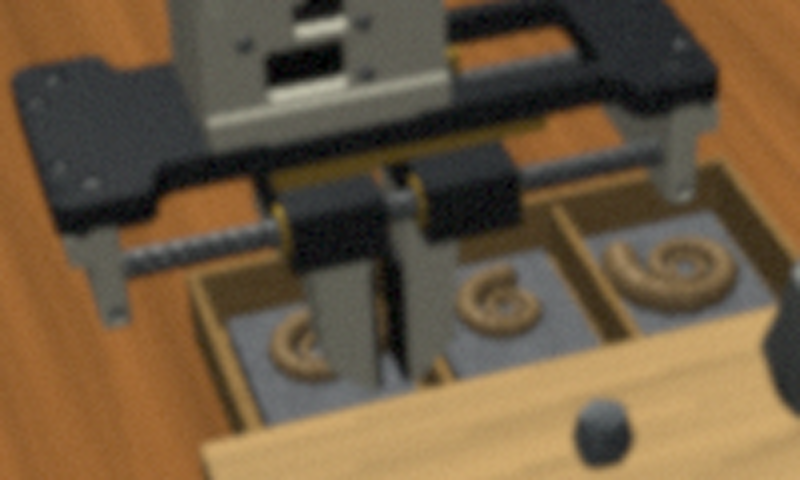

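Call:
carry_out(increments=[-4, 15, 0, 0, 0, 0, 0, 0, -25, 0, 0, 0, 0, 0, -25, 0, 0, 0, 0, 0, -25, 0, 0, 0, 0, 0, -16, 0, 0, 0, 0, 0, 0, 0, 0, 0])

```text
clock: 3.28
position: [0.506, -0.0424, 0.0454]
ee_rot: [-2.261, -2.18, 0.001]
force: [-0.3, -0.3, 0.2]
width: 0.065
gripper_force: 0.0
```

Call:
carry_out(increments=[-0.3, -8, 0, 0, 0, 0, -0.3, -8, 0, 0, 0, 0, -0.3, -8, 0, 0, 0, 0, -0.3, -8, 0, 0, 0, 0, -0.3, -8, 0, 0, 0, 0, -0.3, -8, 0, 0, 0, 0, -0.3, -8, 0, 0, 0, 0, -0.3, -8, 0, 0, 0, 0, -0.3, -8, 0, 0, 0, 0, -0.3, -8, 0, 0, 0, 0, -0.3, -8, 0, 0, 0, 0, -0.3, -8, 0, 0, 0, 0, -0.3, -8, 0, 0, 0, 0, -0.3, -8, 0, 0, 0, 0, -0.3, -8, 0, 0, 0, 0, -0.3, -8, 0, 0, 0, 0, -0.3, -5, 0, 0, 0, 0, 0, 0, 0, 0, 0, 0])

```text
clock: 5.52
position: [0.5013, -0.1765, 0.0457]
ee_rot: [2.263, 2.179, -0.0]
force: [-0.1, 0.6, -0.2]
width: 0.076
gripper_force: 0.0
```

Run:
```python
from h import *
b=vision.get_image("side"); cv2.imwrite("pics/side2.png",b[:,:,::-1])
```

```text
(no output)
```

View pics/side2.png

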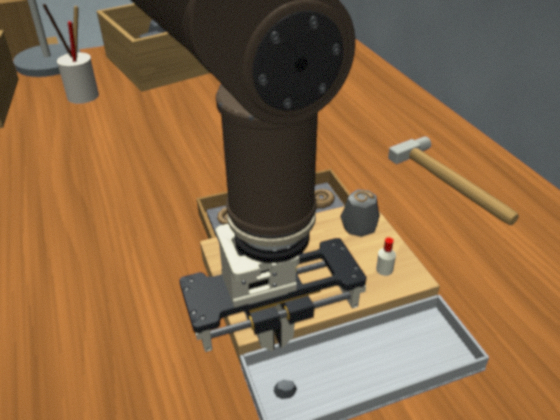

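The first chip lies in the tray at pixel (285,388). The middle chip is next.

Call:
carry_out(increments=[0, 0, 25, 0, 0, 0, 0, 0, 25, 0, 0, 0, 13, 37, 0, 0, 0, 0, 13, 37, 0, 0, 0, 0, 13, 37, 0, 0, 0, 0, 12, 36, 0, 0, 0, 0, 0, 0, 0, 0, 0, 0, 0, 0, -25, 0, 0, 0, 0, 0, -25, 0, 0, 0, 0, 0, 0, 0, 0, 0])

```text
clock: 6.82
position: [0.5507, -0.0299, 0.0443]
ee_rot: [-2.261, -2.178, 0.005]
force: [-0.9, -0.1, 0.1]
width: 0.069
gripper_force: 0.0
```

Call:
carry_out(increments=[-0.3, -8, 0, 0, 0, 0, -0.3, -8, 0, 0, 0, 0, -0.3, -8, 0, 0, 0, 0, -0.3, -8, 0, 0, 0, 0, -0.3, -8, 0, 0, 0, 0, -0.3, -8, 0, 0, 0, 0, -0.3, -8, 0, 0, 0, 0, -0.3, -8, 0, 0, 0, 0, -0.3, -8, 0, 0, 0, 0, -0.3, -8, 0, 0, 0, 0, -0.3, -8, 0, 0, 0, 0, -0.3, -8, 0, 0, 0, 0, -0.3, -8, 0, 0, 0, 0, -0.3, -8, 0, 0, 0, 0, -0.3, -8, 0, 0, 0, 0, -0.3, -8, 0, 0, 0, 0, -0.3, -8, 0, 0, 0, 0, -0.3, -8, 0, 0, 0, 0, 0, -5, 0, 0, 0, 0, 0, 0, 0, 0, 0, 0])

```text
clock: 9.32
position: [0.547, -0.1785, 0.0457]
ee_rot: [2.263, 2.179, -0.0]
force: [0.0, 0.4, 0.5]
width: 0.071
gripper_force: 0.0
```

Run:
```python
from h import *
b=vision.get_image("side"); cv2.imwrite("pics/side3.png",b[:,:,::-1])
```

```text
(no output)
```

View pics/side3.png

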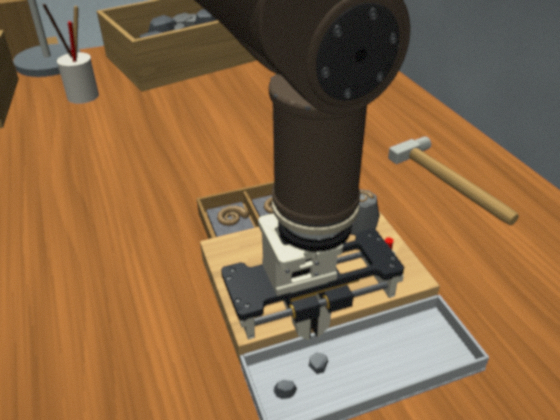

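The second chip is in the tray at pixel (318,362). I'll triangulate the posts from these three views to check their clearance over the block.

Run:
```python
from h import *
c=vision.calibration("side"); f=210/np.tan(np.radians(c['fov_y']/2)); P=c['pose']
T=np.array([[.511,-.058,.1376],[.5013,-.1765,.0457],[.547,-.1785,.0457]])
for px in ([(179.5,210.5),(208,347),(250,335)],[(321,179),(355,304),(392,295)]):
    A=np.zeros((3,3));b=np.zeros(3)
    for (u,v),t in zip(px,T):
        d=P[:3,:3]@[(u-c['cx'])/f,-(v-c['cy'])/f,-1];d/=np.linalg.norm(d);M=np.eye(3)-np.outer(d,d);A+=M;b+=M@(P[:3,3]-t)
    print(np.linalg.solve(A,b))
# block top in side0 and top view
print(proj("side",[.69,-.027,.1]),[ray("top",302,u,.1) for u in (151,183)])
```

```text
[-0.08254231 -0.02284776  0.06015952]
[ 0.08536834 -0.03293902  0.06365265]
(np.float64(358.3), np.float64(197.7)) [array([ 0.71523436, -0.02356499]), array([ 0.66167258, -0.02364045])]
```

Call:
carry_out(increments=[0, 0, 30, 0, 0, 0, 0, 0, 30, 0, 0, 0, 10, 37, 0, 0, 0, 0, 11, 37, 0, 0, 0, 0, 11, 37, 0, 0, 0, 0, 11, 37, 0, 0, 0, 0, 10, 38, 0, 0, 0, 0, 0, 0, 0, 0, 0, 0, 0, 0, -20, 0, 0, 0, 0, 0, -15, 0, 0, 0, 0, 0, -10, 0, 0, 0, 0, 0, -5, 0, 0, 0, 0, 0, -4, 0, 0, 0, 0, 0, -3, 0, 0, 0, 0, 0, 0, 0, 0, 0])

```text
clock: 11.25
position: [0.6001, 0.0079, 0.0488]
ee_rot: [2.262, 2.18, 0.0]
force: [-0.8, -0.5, -0.5]
width: 0.069
gripper_force: 0.0
```

Run:
```python
from h import *
s=readout.observe(); print(s['position'],s['force'])
b=vision.get_image("side"); cv2.imwrite("pics/side4.png",b[:,:,::-1])
```

```text
[0.6000767  0.00794098 0.04878675] [-0.81501972 -0.52108102 -0.50411734]
```

View pics/side4.png

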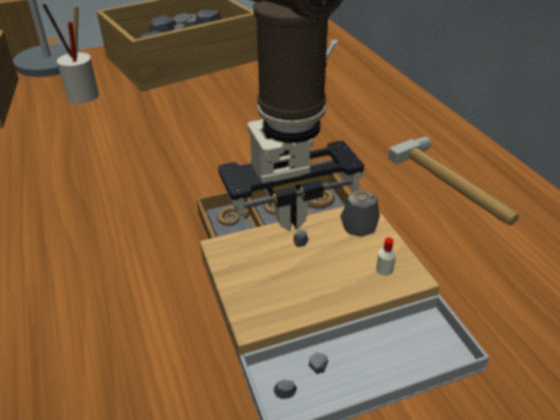

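The fingers are behind the last chip at (301,238), the block hasn't moved at (361,213), and there is no contact force. I'll start the sweep with half the distance.

Call:
carry_out(increments=[-0.3, -7, 0, 0, 0, 0, -0.3, -7, 0, 0, 0, 0, -0.3, -7, 0, 0, 0, 0, -0.3, -7, 0, 0, 0, 0, -0.3, -7, 0, 0, 0, 0, -0.3, -7, 0, 0, 0, 0, -0.3, -7, 0, 0, 0, 0, -0.3, -7, 0, 0, 0, 0, -0.3, -7, 0, 0, 0, 0, -0.3, -7, 0, 0, 0, 0])

```text
clock: 12.55
position: [0.597, -0.0625, 0.0487]
ee_rot: [2.262, 2.18, -0.0]
force: [0.1, 0.4, -0.1]
width: 0.072
gripper_force: 0.1
```

Run:
```python
from h import *
b=vision.get_image("side"); cv2.imwrite("pics/side5.png",b[:,:,::-1])
```

```text
(no output)
```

View pics/side5.png

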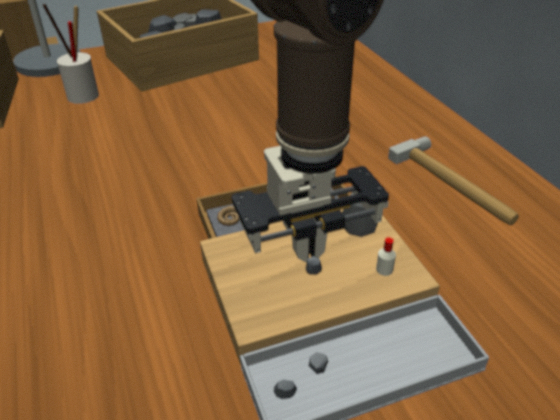

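The chip at (314,265) is sliding ahead of the fingers, and the bottle hasn't moved at (387,258). I'll carry on to the edge, then lift and retreat.

Call:
carry_out(increments=[-0.3, -7, 0, 0, 0, 0, -0.3, -7, 0, 0, 0, 0, -0.3, -7, 0, 0, 0, 0, -0.3, -7, 0, 0, 0, 0, -0.3, -7, 0, 0, 0, 0, -0.3, -7, 0, 0, 0, 0, -0.3, -7, 0, 0, 0, 0, -0.3, -7, 0, 0, 0, 0, -0.3, -7, 0, 0, 0, 0, -0.3, -7, 0, 0, 0, 0, -0.3, -7, 0, 0, 0, 0, -0.3, -7, 0, 0, 0, 0, -0.3, -7, 0, 0, 0, 0, -0.3, -7, 0, 0, 0, 0, -0.3, -7, 0, 0, 0, 0, -0.3, -7, 0, 0, 0, 0, -0.3, -7, 0, 0, 0, 0, 0, 0, 0, 0, 0, 0, 0, 0, 0, 0, 0, 0])

```text
clock: 14.98
position: [0.592, -0.1807, 0.0487]
ee_rot: [-2.262, -2.18, -0.0]
force: [0.8, 0.2, -0.6]
width: 0.072
gripper_force: 0.0
```

Call:
carry_out(increments=[0, 0, 20, 0, 0, 0, 0, 0, 30, 0, 0, 0, 0, 0, 30, 0, 0, 0, 0, 0, 30, 0, 0, 0, -20, -40, 0, 0, 0, 0, -20, -40, 0, 0, 0, 0, -20, -40, 0, 0, 0, 0, -20, -40, 0, 0, 0, 0, -20, -40, 0, 0, 0, 0, -20, -40, 0, 0, 0, 0, 0, 0, 0, 0, 0, 0, 0, 0, 0, 0, 0, 0])

```text
clock: 16.48
position: [0.4726, -0.4203, 0.1599]
ee_rot: [2.261, 2.18, 0.002]
force: [0.8, 0.8, -0.1]
width: 0.071
gripper_force: 0.0
```

Run:
```python
from h import *
a=vision.get_image("top"); cv2.imwrite("pics/top6.png",a[:,:,::-1])
for r in blobs("top",a,.014,(384,150,440,302)): print(r)
for r in blobs("top",a,.05,(266,140,384,300)): print(r)
```

```text
(np.int32(523), array([428.8, 211.7]), array([ 0.6229, -0.265 ]))
(np.int32(106), array([412.9, 234.2]), array([ 0.5811, -0.2346]))
(np.int32(133), array([397.4, 252.1]), array([ 0.5481, -0.2056]))
(np.int32(118), array([405.9, 279.5]), array([ 0.4981, -0.2204]))
(np.int32(35), array([400.3, 298.7]), array([ 0.4632, -0.2096]))
(np.int32(586), array([302.2, 167.2]), array([ 0.6977, -0.0276]))
```

View pics/top6.png

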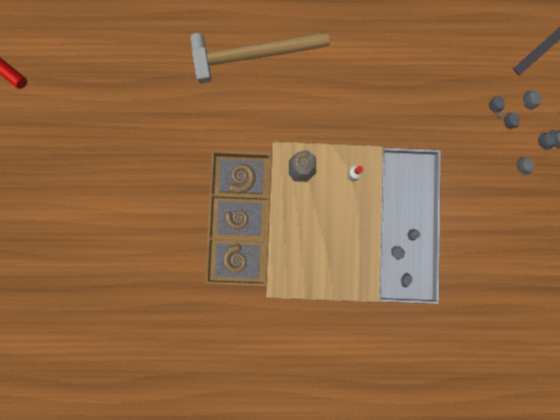

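All three chips lie in the tray at (413,234), (397,252) and (406,280), away from the walls. The block and bottle have not moved.

```bash
python3 -c "
from cell import arm; print(arm.sign_off())"
```

```text
the job is handed in; nothing more can be done
None
```

I swept all three chips into the chip tray and handed the job in at about 16.5 s; the last picture shows the block and glue bottle where they stood, the finds box was not touched as far as I could see, and the sign-off returned no verdict.

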